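# Start the hot-water tap on the coffee bar

## Task

Start up the hot-water unit on the coffee counter: first press the white-barred end of the blue rocker (water) fully down, then press the white-barred end of the red rocker (heater) fully down, and last press the green tap key down and keep holding it down with the fingers; the program finishes while still holding it. Both rockers stay on, the key is not pressed before both are on, the yellow drain key is never pressed, and the red cup, the milk jug and the tamper are left where they stand, not lifted or pushed.

Things in the scene. Friction and masses are not known exactly. Their poses are not given: they have to be found in the camera images.
- console: fixed hot-water unit: box 220 (x) by 360 (y) mm, flat top 50 mm above the counter; origin at the centre of its underside, x away from the robot. On top, in a row at x = -50 mm, 75 mm apart in y: four controls, their order differing each time. Steel tap column (radius 9, foot 22 mm) at x = 85, y = 0; its spout (231 mm high) reaches to x = 180 over a drip tray 140 x 160 x 20 mm
- blue_rocker (a joint): blue rocker (water): plate 60 mm along the console's x, 30 mm wide, hinged across its middle, in a grey bezel 74 x 44 mm, 12 mm high. 0 = off (white-barred end, the far one from the robot, tipped up), 0.48 rad = fully on (that end down on its stop). Stiff hinge (about 2.5 N on the bar moves it), stays where it is left. Starts at 0 to 0.06
- blue_bar (a point): centre of the top of the raised white bar (7 x 24 mm) across the far end of the blue rocker, 24 mm from its hinge: push down here. It moves with the rocker: fully off about 31 mm above the console top, fully on about 20 mm, drifting 5 mm along the console's +x on the way. Axes: x towards the barred end, y along the hinge
- red_rocker (a joint): red rocker (heater): plate 60 mm along the console's x, 30 mm wide, hinged across its middle, in a grey bezel 74 x 44 mm, 12 mm high. 0 = off (white-barred end, the far one from the robot, tipped up), 0.48 rad = fully on (that end down on its stop). Stiff hinge (about 2.5 N on the bar moves it), stays where it is left. Starts at 0 to 0.06
- red_bar (a point): centre of the top of the raised white bar (7 x 24 mm) across the far end of the red rocker, 24 mm from its hinge: push down here. It moves with the rocker: fully off about 31 mm above the console top, fully on about 20 mm, drifting 5 mm along the console's +x on the way. Axes: x towards the barred end, y along the hinge
- green_key (a joint): green round spring key (tap; to be held down at the end), 32 mm across. 0 = up, 0.008 m = fully down; preload 1.8 N, 6 N at the bottom; it springs back when released
- green_key_top (a point): centre of the top face of the green key, 24 mm above the console top when up (its grey collar, 48 mm across, is 12 mm high); moves down with the key
- yellow_key (a joint): yellow round spring key (drain; not to be pressed), 32 mm across. 0 = up, 0.008 m = fully down; preload 1.8 N, 6 N at the bottom; it springs back when released
- yellow_key_top (a point): centre of the top face of the yellow key, 24 mm above the console top when up (its grey collar, 48 mm across, is 12 mm high); moves down with the key
- cup: loose red espresso cup, 76 mm across the rim, 62 mm high, standing on the drip tray under the spout; origin at the centre of its underside, z up. Leave it alone
- jug: loose steel milk jug with a handle, 84 mm across, 100 mm high, standing on the counter beside one end of the console; origin at the centre of its underside, z up. Leave it alone
- tamper: loose dark wooden tamper, base 58 mm across, 85 mm high, standing on the counter beside the other end of the console; origin at the centre of its underside, z up. Leave it alone

How it is judged:
By the outcome, as a careful person would: the job done as asked, in the order asked, and still so for the second after the job is handed in, while the arm keeps its last pose, push and grip.
It also fails if it takes over 38 s, if anything falls off the work surface, if the arm or the gripper's body presses on something with over 40 N, if the wrist force passes 120 N, or if a joint passes its speed limit or range.

## Robot

A 6-joint arm with a two-finger parallel gripper is mounted at the origin on the work surface. World frame = base frame: x ahead of the robot, y to its left, z up, the work surface at z = 0. Lengths are in m, angles in degrees, forces in N, time in s.
With the tool pointing down it reaches from about 0.4 to 0.825 m from the base axis. Payload 7 kg.
Tool frame: the origin (TCP) lies between the finger pads; the fingertips stand 19 mm ahead of it and the grasp point (between the pads) is the TCP; z points along the fingers, y is the line along which they close (so a half turn about z gives the same grasp; the last joint's range is limited). The gripper opens to 88 mm and grips with 3 to 60 N. Pads are 19 mm wide; open, the fingers measure 130 mm over their backs; the gripper's body (78 mm by 193 mm) begins 47 mm behind the grasp point.
Start: joints at [-49.784, 20.546, 0.682, 0, -70.136, -16.507], TCP at [0.271, -0.618, 0.246] pointing down, gripper open.
Joint ranges: [-176.03, 176.03], [-82.01, 121.73], [-58.28, 71.71], [-173.87, 95.51], [-174.79, -0.11], [-173.66, 173.66]. Speed limits (degrees/s): [136.94, 136.94, 172.46, 180, 180, 180].

## Interface

Orientations are given as [roll, pitch, yaw] about the fixed x, y, z axes, in that order (R = Rz(yaw) Ry(pitch) Rx(roll)).
In Python, from plant import get_obs, snapshot, close_job, spot_in, spot_point gives the robot as it stands.
- The arm moves only by the tool play_rows, never from a script. Its argument "plan" is a list of rows, each a list of 6 numbers: the shift along the tool's x, y, z in cm, then the turn, a rotation vector about the tool's x, y, z in degrees. A call has 1 to 20 rows; each row shifts and turns the commanded pose from where the row before left it, along the tool's axes as they then stand; what a row does not reach is not made up. A row lasts 1/12 s, in which the tool goes at most 41.7 mm and 7.16 degrees, less where a joint would pass 70% of its speed; a pose out of reach is approached as far as the arm can. A call is refused whole if a number of a shift passes 4.17 or a number of a turn 7.16, either way. A call with a gripper value outside its range is refused whole. "grip" is the finger opening in cm, from 0 to 8.76, set as the call begins (left out, the last holds). The fingers move at their own pace and stop on an object; the grip force is fixed at half the most. Time passes only in rows, so rows that do not move let the fingers close. It gives the time, the measured TCP pose, the force, the opening and the grip force at its end, in the units of the state.
- get_obs(): the state, without advancing time (a new reading comes with each control period).
- snapshot(name): name is "scene" or "side" or "wrist"; returns a dict with "frame" (384x512x3 uint8, red, green, blue), "fx", "fy", "cx", "cy" (pixels), "position" and "attitude" of the camera in the world. Camera axes: x right, y down, z forward; pixel columns grow to the right and rows downward; lengths in m; the calibration is good to about 2 mm. A picture is of the moment at which its call begins. There is no depth.
- close_job(): hands the job in; it is judged then, once.
Trained networks look in the newest picture that a camera, given by its name, has taken for a name from the list of things; names that differ only in an ending like _2 or _b are one class to them, and where a whole thing is asked for, a point or a joint stands for the part that bears it (a point fixed in the world has none). Each returns a list of dicts, best first, with "score" (0 to 1); they miss things now and then, are a little off and sometimes report something else, mostly with a low value. They report only what shows in the picture. A call takes as long as a camera call.
- spot_in(camera, thing): "position" ([x, y, z] in m, in world coordinates, good to about 4 mm: the middle of the surface that is visible of it).
- spot_point(camera, thing): "position" ([x, y, z] in m, in world coordinates, good to about 4 mm: a listed point, or the origin of a listed thing).
The state is a dict: "clock": time; "joint_pos": joint angles; "qvel": joint speeds; "tau": joint torques, N m; "tool_pos": TCP position; "orientation": TCP orientation; "force": force on the tool from outside, world axes, zero at the start; "moment": the same for the moment, N m; "opening": finger opening in m; "gripper_force": force on a finger pad.
Only numpy, scipy, OpenCV 4.12 (cv2) and the standard library are available. Lean on these libraries where they do the work, as an engineer would, in place of code of your own. Each camera call takes 0.05 s, during which the arm holds its last target. There are 200 camera calls.

## Working session

There is one attempt and no reset: what is moved stays moved. The work goes in short steps, Python scripts to look and compute and a tool call to move; the robot and the scene stay as the last step left them, time stands still between calls to the robot, and variables do not carry over. Pictures are saved under pics/ and viewed, at most 10 in all, crops included, and the job is handed in when it is done.

Besides the shell and the picture viewer there is one more tool, called after ">>>" as name(argument=value, ...), one argument or row to a line, values as JSON. play_rows: Moves the arm, as the interface text tells. Its arguments: {"type":"object","properties":{"plan":{"type":"array","items":{"type":"array","items":{"type":"number"}}},"grip":{"type":"number"}},"required":["plan"]}

```bash
mkdir -p pics
cat > h.py <<'E'
from plant import *
import numpy as np, cv2
E
python3 - <<'E'
from h import *
o=get_obs(); print({k:np.round(v,3).tolist() for k,v in o.items()})
ims=[]
for c in ["scene","side"]:
    s=snapshot(c); ims.append(s["frame"]); print(c,np.round(s["position"],3),np.round(s["attitude"],3).tolist(),s["fx"])
    for t in ["blue_bar","red_bar","green_key_top","yellow_key_top","console","cup","jug","tamper"]:
        print(t,[(np.round(d["position"],3).tolist(),round(d["score"],2)) for d in spot_point(c,t)[:2]])
cv2.imwrite("pics/a.png",cv2.cvtColor(ims[0],cv2.COLOR_RGB2BGR))
cv2.imwrite("pics/b.png",cv2.cvtColor(ims[1],cv2.COLOR_RGB2BGR))
E
```

```text
{'clock': 0.0, 'joint_pos': [-49.783, 20.591, 0.631, -0.022, -70.136, -16.507], 'qvel': [-0.1, 0.037, -0.015, -0.108, -0.028, 0.075], 'tau': [0.002, -58.271, 29.305, 6.997, 0.007, -0.0], 'tool_pos': [0.271, -0.618, 0.245], 'orientation': [179.903, -0.007, -156.298], 'force': [0.089, -0.089, 0.55], 'moment': [0.015, -0.026, -0.031], 'gripper_force': 0.0, 'opening': 0.087}
scene [ 1.18  -0.317  1.025] [-147.208, -0.418, 57.737] 441.33537325792963
blue_bar [([0.546, -0.013, 0.087], 0.44)]
red_bar [([0.562, 0.133, 0.085], 0.5)]
green_key_top [([0.55, 0.209, 0.072], 0.45)]
yellow_key_top [([0.534, 0.062, 0.079], 0.42)]
console [([0.587, 0.094, 0.003], 0.96)]
cup [([0.764, 0.066, 0.023], 0.89), ([0.56, -0.201, 0.004], 0.7)]
jug [([0.584, 0.411, -0.0], 0.96), ([0.548, -0.013, 0.083], 0.45)]
tamper [([0.559, -0.199, 0.004], 0.56)]
side [ 0.081 -0.633  0.589] [-119.132, -1.214, -41.155] 354.32802404893806
blue_bar [([0.548, -0.015, 0.08], 0.69)]
red_bar [([0.566, 0.133, 0.082], 0.7)]
green_key_top [([0.554, 0.212, 0.076], 0.65)]
yellow_key_top [([0.531, 0.063, 0.073], 0.65)]
console [([0.59, 0.091, -0.001], 0.77), ([0.585, 0.412, 0.002], 0.5)]
cup [([0.763, 0.068, 0.022], 0.94)]
jug [([0.585, 0.412, 0.002], 0.57)]
tamper [([0.563, -0.199, -0.0], 0.87)]
```

View pics/a.png

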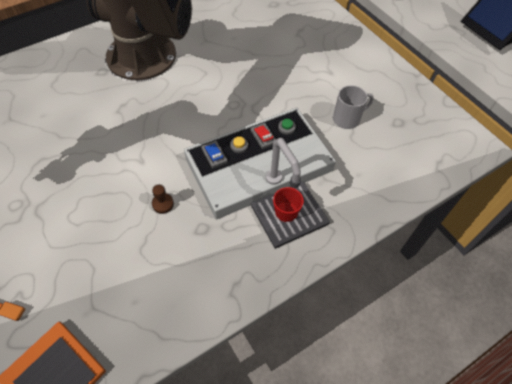

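View pics/b.png

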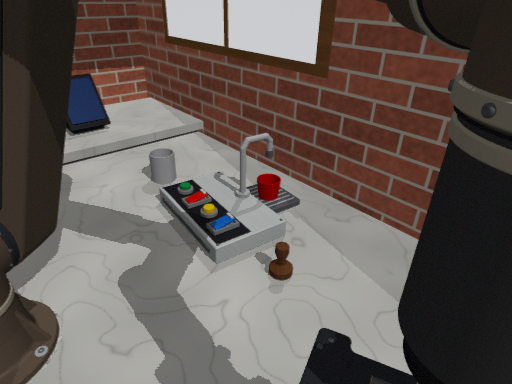

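The order from right to left (−y to +y) is blue (214,153), yellow (239,143), red (263,134), green (287,125) in the scene view. Both cameras agree to about 5 mm, and the console yaw is about −7°. I'll close the fingers, align the tool with the console, then move over the blue bar.

>>> play_rows(
  plan=[
    [0,0,0,0,0,6.2],
    [0,0,0,0,0,6.2],
    [0,0,0,0,0,6.2],
    [0,0,0,0,0,6.2],
    [0,0,0,0,0,6.2],
    [0,0,0,0,0,0],
  ],
  grip=0,
)

```text
clock: 1.4
tool_pos: [0.2714, -0.618, 0.2456]
orientation: [180.0, 0.0, 172.4]
force: [0.6, 0.5, 0.6]
opening: 0.0533
gripper_force: 0.0
```

>>> play_rows(
  plan=[
    [-0.5,1.6,0,0,0,0],
    [-1,3.2,0.1,0,0,0],
    [-1,3.2,0.1,0,0,0],
    [-1,3.2,0.1,0,0,0],
    [-1,3.2,0.1,0,0,0],
    [-1,3.2,0.1,0,0,0],
    [-1,3.2,0.1,0,0,0],
    [-1,3.2,0.1,0,0,0],
    [-1,3.2,0.1,0,0,0],
    [-1,3.2,0.1,0,0,0],
    [-1,3.2,0.1,0,0,0],
    [-1,3.2,0.1,0,0,0],
    [-1,3.2,0.1,0,0,0],
    [-1,3.2,0.1,0,0,0],
    [-1,3.2,0.1,0,0,0],
    [-1,3.2,0.1,0,0,0],
    [-1,3.2,0.1,0,0,0],
    [-1,3.2,0.1,0,0,0],
    [-1,3.2,0.1,0,0,0],
    [-0.5,1.6,0,0,0,0],
  ],
)

```text
clock: 3.07
tool_pos: [0.5383, -0.0362, 0.2276]
orientation: [180.0, 0.0, 173.0]
force: [0.8, 0.1, -0.3]
opening: 0.0007
gripper_force: 0.0
```

Run:
```python
from h import *
from scipy.optimize import least_squares
o=get_obs(); print({k:np.round(o[k],3).tolist() for k in ["clock","tool_pos","orientation","force","opening","joint_pos"]})
L={"blue_bar":(-27.5,-112.5,81),"red_bar":(-27.5,37.5,81),"green_key_top":(-50,112.5,74),"yellow_key_top":(-50,-37.5,74)}
P=[]
for c in ["scene","side","wrist"]:
    s=snapshot(c)
    if c=="wrist": cv2.imwrite("pics/c.png",cv2.cvtColor(s["frame"],cv2.COLOR_RGB2BGR))
    for t in L:
        for d in spot_point(c,t)[:1]:
            P.append((t,np.array(d["position"]))); print(c,t,np.round(d["position"],4).tolist(),round(d["score"],2))
def w(p,l): 
    a=p[2];l=np.array(l[:2])/1e3
    return p[:2]+np.array([[np.cos(a),-np.sin(a)],[np.sin(a),np.cos(a)]])@l
r=least_squares(lambda p:np.concatenate([(w(p,L[t])-x[:2])*1e3 for t,x in P]),[.587,.093,-.12],x_scale=[.01,.01,.01],loss="soft_l1",f_scale=4)
p=r.x;print(np.round(p[:2],4),np.degrees(p[2]),np.abs(r.fun).max())
for t in L: print(t,np.round(w(p,L[t]),4), "mean",np.round(np.mean([x for n,x in P if n==t],0),4))
```

```text
{'clock': 3.067, 'tool_pos': [0.538, -0.036, 0.228], 'orientation': [179.98, 0.04, 173.042], 'force': [0.766, 0.139, -0.301], 'opening': 0.001, 'joint_pos': [16.981, 8.528, -18.01, -0.002, -63.418, -113.938]}
scene blue_bar [0.5468, -0.0129, 0.0851] 0.65
scene red_bar [0.5627, 0.1342, 0.0853] 0.72
scene green_key_top [0.5499, 0.2101, 0.0743] 0.42
scene yellow_key_top [0.5315, 0.0599, 0.0793] 0.46
side blue_bar [0.7628, 0.0676, 0.0209] 0.64
side red_bar [0.5649, 0.1307, 0.0844] 0.51
side green_key_top [0.5558, 0.2121, 0.0752] 0.56
side yellow_key_top [0.5381, 0.0598, 0.0742] 0.66
wrist blue_bar [0.545, -0.0195, 0.0791] 0.89
wrist red_bar [0.5629, 0.1306, 0.085] 0.56
wrist green_key_top [0.5538, 0.2075, 0.0769] 0.55
wrist yellow_key_top [0.539, 0.0587, 0.0738] 0.59
[0.5887 0.0921] -6.588768387318726 214.32339312087788
blue_bar [ 0.5485 -0.0165] mean [0.6182 0.0117 0.0617]
red_bar [0.5657 0.1325] mean [0.5635 0.1318 0.0849]
green_key_top [0.5519 0.2096] mean [0.5532 0.2099 0.0755]
yellow_key_top [0.5347 0.0606] mean [0.5362 0.0595 0.0758]
```

View pics/c.png

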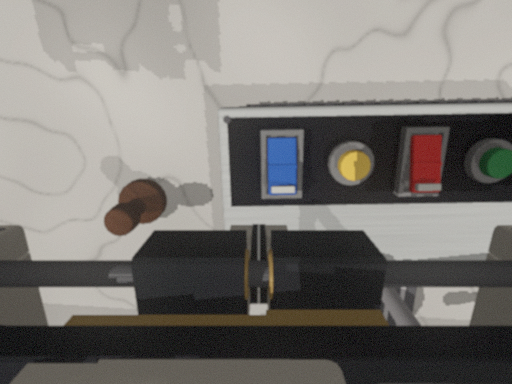

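The wrist view shows the blue bar at (283,189), the yellow key at about (355,165), the red bar at (429,187) and the green key at about (497,163). The side-camera hit for blue was an outlier: it landed on the cup. I'll check these points with rays from the wrist pixels.

```bash
cat >> h.py <<'E'
from scipy.spatial.transform import Rotation as R
def ray(s,u,v,z):
    d=R.from_euler("xyz",s["attitude"],degrees=True).apply([(u-s["cx"])/s["fx"],(v-s["cy"])/s["fy"],1]); c=np.array(s["position"])
    return c+d*(z-c[2])/d[2]
def tool(v):
    o=get_obs(); return R.from_euler("xyz",o["orientation"],degrees=True).inv().apply(np.array(v)-o["tool_pos"])*100
E
python3 - <<'E'
from h import *
s=snapshot("wrist"); hsv=cv2.cvtColor(s["frame"],cv2.COLOR_RGB2HSV)
for n,u,v,z in [("blue",283,189,.081),("yellow",355,165,.074),("red",429,187,.081),("green",497,163,.074)]: print(n,np.round(ray(s,u,v,z),4))
print(tool([.551,-.0165,.105]))
E
```

```text
blue [ 0.5493 -0.0146  0.081 ]
yellow [0.5353 0.0613 0.074 ]
red [0.5661 0.1332 0.081 ]
green [0.5517 0.2046 0.074 ]
[-1.10288963  2.43187434 12.25934579]
```

>>> play_rows(
  plan=[
    [-0.2,0.4,1,0,0,0],
    [-0.2,0.4,1.5,0,0,0],
    [-0.2,0.4,1.5,0,0,0],
    [-0.2,0.4,1.5,0,0,0],
    [-0.2,0.4,1.5,0,0,0],
    [-0.2,0.4,1.5,0,0,0],
    [0,0,1.5,0,0,0],
    [0,0,1,0,0,0],
    [0,0,0.6,0,0,0],
    [0,0,0,0,0,0],
    [0,0,0,0,0,0],
  ],
)

```text
clock: 4.78
tool_pos: [0.5521, -0.0168, 0.1116]
orientation: [-180.0, -0.0, 172.7]
force: [-1.1, 0.8, -0.8]
opening: 0.0005
gripper_force: 0.0
```

Run:
```python
from h import *
o=get_obs(); print(np.round(o["tool_pos"],4),o["force"],tool([.552,-.0155,.089]))
ims=[snapshot(c)["frame"] for c in ["wrist","side"]]
a=ims[0][130:290,180:380]; b=ims[1][140:260,140:290]
f=lambda i:cv2.resize(i,(400,320),interpolation=cv2.INTER_CUBIC)
cv2.imwrite("pics/d.png",cv2.cvtColor(np.hstack([f(a),f(b)]),cv2.COLOR_RGB2BGR))
```

```text
[ 0.5521 -0.0168  0.1116] [-1.09126608  0.78070728 -0.84660654] [0.02333842 0.12824732 2.25648121]
```

View pics/d.png

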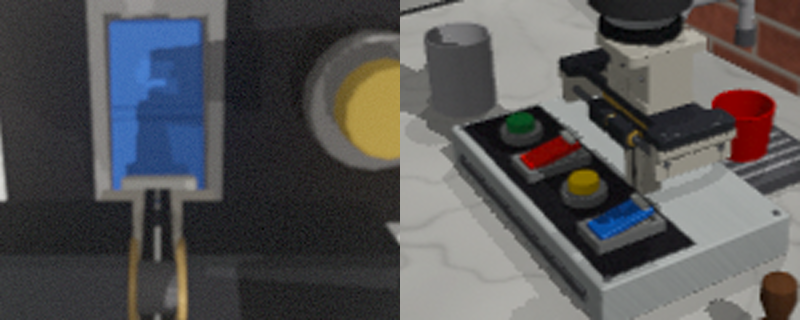

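The fingertips are centred on the blue bar (both at column ≈157 in the left crop), just above its far half. I'll press gently and watch the force.

>>> play_rows(
  plan=[
    [0,0.05,0.4,0,0,0],
    [0,0.05,0.4,0,0,0],
    [0,0,0.3,0,0,0],
    [0,0,0.3,0,0,0],
    [0,0,0.3,0,0,0],
    [0,0,0.3,0,0,0],
    [0,0,0.2,0,0,0],
    [0,0,0,0,0,0],
    [0,0,0,0,0,0],
  ],
)

```text
clock: 5.63
tool_pos: [0.5526, -0.0156, 0.0898]
orientation: [180.0, 0.1, 172.7]
force: [2.6, -0.0, 3.5]
opening: 0.0003
gripper_force: 1.8
```

>>> play_rows(
  plan=[
    [0,0,0.1,0,0,0],
    [0,0,0.1,0,0,0],
    [0,0,0,0,0,0],
  ],
)

```text
clock: 5.88
tool_pos: [0.5528, -0.0156, 0.0893]
orientation: [180.0, 0.1, 172.8]
force: [-1.9, 1.1, 16.9]
opening: 0.0006
gripper_force: 8.4
```

Firm stop at 17 N at the expected height. Now lift and move to red.

>>> play_rows(
  plan=[
    [0,0,-0.8,0,0,0],
    [0,0,-1.2,0,0,0],
    [0,0,-1.2,0,0,0],
    [0,0,-1,0,0,0],
    [0,0.8,0,0,0,0],
    [0,1.6,0,0,0,0],
    [0,2,0,0,0,0],
    [0,2,0,0,0,0],
    [0.1,2,0,0,0,0],
    [0.1,2,0,0,0,0],
    [0,2,0,0,0,0],
    [0,1.6,0,0,0,0],
    [0,0.9,0,0,0,0],
    [0,0,1,0,0,0],
    [0,0,0.8,0,0,0],
    [0,0,0,0,0,0],
    [0,0,0,0,0,0],
  ],
)

```text
clock: 7.3
tool_pos: [0.5682, 0.1311, 0.1104]
orientation: [-179.9, -0.1, 172.7]
force: [0.9, 0.6, 0.4]
opening: 0.0002
gripper_force: 0.0
```

Run:
```python
from h import *
o=get_obs(); print(np.round(o["tool_pos"],4),o["force"],tool([.5687,.1325,.0893]))
ims=[snapshot(c)["frame"] for c in ["wrist","side"]]
for c in ["scene","side","wrist"]: print(c,[np.round(d["position"],4) for d in spot_point(c,"blue_bar")[:1]])
a=ims[0][130:290,140:340]; b=ims[1][140:260,140:290]
f=lambda i:cv2.resize(i,(400,320),interpolation=cv2.INTER_CUBIC)
cv2.imwrite("pics/e.png",cv2.cvtColor(np.hstack([f(a),f(b)]),cv2.COLOR_RGB2BGR))
```

```text
[0.5682 0.1311 0.1104] [0.88452593 0.59120424 0.36368579] [-0.03690204  0.1450924   2.11419512]
scene [array([ 0.5468, -0.0129,  0.0851])]
side [array([ 0.5515, -0.0127,  0.0694])]
wrist [array([ 0.557 , -0.0205,  0.069 ])]
```

View pics/e.png

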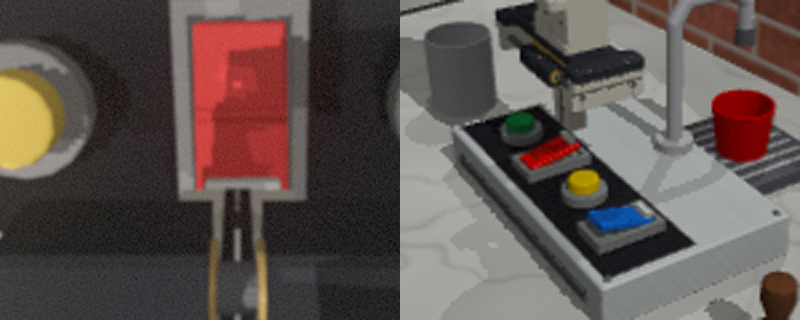

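Blue's bar is now at 69 mm, so it's fully on, and it looks level and then tilted far-end-down at about (640,212) in the right crop. Over red, the bar centre is at column 243 and the fingers are at 238, so I'll shift +1.5 mm in y and press.

>>> play_rows(
  plan=[
    [0,0.1,0.4,0,0,0],
    [0,0.05,0.4,0,0,0],
    [0,0,0.3,0,0,0],
    [0,0,0.3,0,0,0],
    [0,0,0.3,0,0,0],
    [0,0,0.2,0,0,0],
    [0,0,0.1,0,0,0],
    [0,0,0.1,0,0,0],
    [0,0,0,0,0,0],
  ],
)

```text
clock: 8.3
tool_pos: [0.5693, 0.134, 0.0905]
orientation: [180.0, 0.0, 172.7]
force: [2.3, -0.2, 2.5]
opening: 0.0003
gripper_force: 1.6
```

>>> play_rows(
  plan=[
    [0,0,0.1,0,0,0],
    [0,0,0.05,0,0,0],
    [0,0,0,0,0,0],
  ],
)

```text
clock: 8.55
tool_pos: [0.5695, 0.134, 0.0896]
orientation: [180.0, 0.0, 172.7]
force: [1.9, 0.2, 7.7]
opening: 0.0004
gripper_force: 3.7
```

>>> play_rows(
  plan=[
    [0,0,0.1,0,0,0],
    [0,0,0,0,0,0],
  ],
)

```text
clock: 8.72
tool_pos: [0.5696, 0.134, 0.0894]
orientation: [180.0, 0.1, 172.7]
force: [-0.9, 0.6, 13.9]
opening: 0.0008
gripper_force: 6.8
```

>>> play_rows(
  plan=[
    [0,0,-0.8,0,0,0],
    [0,0,-1.2,0,0,0],
    [0,0,-1.2,0,0,0],
    [0,0,-0.9,0,0,0],
    [0.2,0.6,0,0,0,0],
    [0.5,1.3,0,0,0,0],
    [0.6,1.7,0,0,0,0],
    [0.6,1.7,0,0,0,0],
    [0.5,1.3,0,0,0,0],
    [0.2,0.7,0,0,0,0],
    [0,0,1,0,0,0],
    [0,0,0.8,0,0,0],
    [0,0,0.3,0,0,0],
    [0,0,0,0,0,0],
    [0,0,0,0,0,0],
  ],
)

```text
clock: 9.97
tool_pos: [0.5526, 0.2086, 0.1074]
orientation: [-179.9, -0.0, 172.7]
force: [0.7, 0.3, -0.0]
opening: 0.0007
gripper_force: 0.0
```

Run:
```python
from h import *
o=get_obs(); print(np.round(o["tool_pos"],4),o["force"],tool([.552,.2096,.085]))
ims=[snapshot(c)["frame"] for c in ["wrist","side","scene"]]
for c in ["scene","side","wrist"]:
  for t in ["blue_bar","red_bar","green_key_top"]: print(c,t,[np.round(d["position"],4) for d in spot_point(c,t)[:1]])
a=ims[0][130:290,140:340]; b=ims[1][140:260,140:290]
f=lambda i:cv2.resize(i,(400,320),interpolation=cv2.INTER_CUBIC)
cv2.imwrite("pics/f.png",cv2.cvtColor(np.hstack([f(a),f(b)]),cv2.COLOR_RGB2BGR))
```

```text
[0.5526 0.2086 0.1074] [ 0.68261503  0.27896241 -0.00996611] [0.06784476 0.09216714 2.24361237]
scene blue_bar [array([ 0.5524, -0.0139,  0.0751])]
scene red_bar [array([0.5676, 0.1328, 0.0757])]
scene green_key_top [array([0.5504, 0.2053, 0.0766])]
side blue_bar [array([ 0.5551, -0.0133,  0.0713])]
side red_bar [array([0.57  , 0.1318, 0.071 ])]
side green_key_top [array([0.761 , 0.0681, 0.0212])]
wrist blue_bar []
wrist red_bar []
wrist green_key_top [array([0.5543, 0.2083, 0.0768])]
```

View pics/f.png

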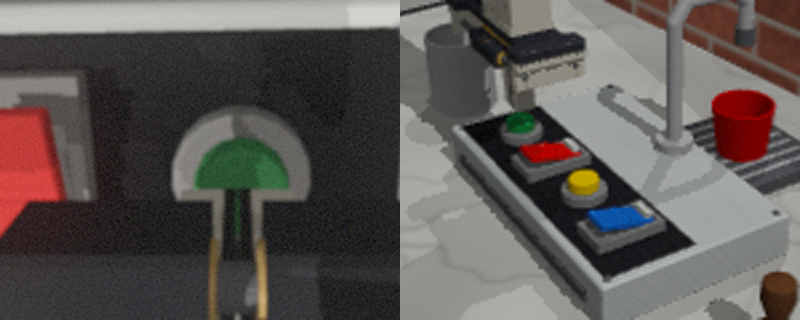

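Both rockers read on (bars at ≈71 mm and tilted alike), and the fingers (column 238) are over the green key's centre (241). Press and hold it.

>>> play_rows(
  plan=[
    [0,0.1,0.4,0,0,0],
    [0,0,0.4,0,0,0],
    [0,0,0.3,0,0,0],
    [0,0,0.3,0,0,0],
    [0,0,0.3,0,0,0],
    [0,0,0.2,0,0,0],
    [0,0,0.2,0,0,0],
    [0,0,0.1,0,0,0],
    [0,0,0.1,0,0,0],
    [0,0,0,0,0,0],
  ],
)

```text
clock: 11.4
tool_pos: [0.5526, 0.2104, 0.0854]
orientation: [-180.0, -0.0, 172.7]
force: [-3.8, -0.1, 6.1]
opening: 0.0002
gripper_force: 2.9
```

>>> play_rows(
  plan=[
    [0,0,0.1,0,0,0],
    [0,0,0,0,0,0],
    [0,0,0,0,0,0],
  ],
)

```text
clock: 11.65
tool_pos: [0.5527, 0.2104, 0.0852]
orientation: [180.0, 0.0, 172.7]
force: [-7.2, -0.7, 12.5]
opening: 0.0004
gripper_force: 6.2
```

Run:
```python
from h import *
o=get_obs(); print(np.round(o["tool_pos"],4),o["force"])
ims=[snapshot(c)["frame"] for c in ["scene","side"]]
for c in ["scene","side"]:
  for t in ["blue_bar","red_bar","cup","jug","tamper"]: print(c,t,[np.round(d["position"],4) for d in spot_point(c,t)[:1]])
f=lambda i:cv2.resize(i,(400,320),interpolation=cv2.INTER_CUBIC)
cv2.imwrite("pics/g.png",cv2.cvtColor(np.hstack([f(ims[0][80:260,140:390]),f(ims[1][140:260,140:290])]),cv2.COLOR_RGB2BGR))
```

```text
[0.5527 0.2104 0.0852] [-7.19241322 -0.6959565  12.53401705]
scene blue_bar [array([ 0.5492, -0.0147,  0.0749])]
scene red_bar [array([0.5693, 0.1315, 0.0757])]
scene cup [array([0.7619, 0.0613, 0.019 ])]
scene jug [array([0.5853, 0.4125, 0.0033])]
scene tamper [array([ 0.5614, -0.1988,  0.0047])]
side blue_bar [array([ 0.5527, -0.0145,  0.0665])]
side red_bar [array([0.5708, 0.1363, 0.0745])]
side cup [array([0.7632, 0.0656, 0.0197])]
side jug [array([0.5849, 0.4115, 0.0038])]
side tamper [array([ 5.641e-01, -1.949e-01, -2.000e-04])]
```

View pics/g.png

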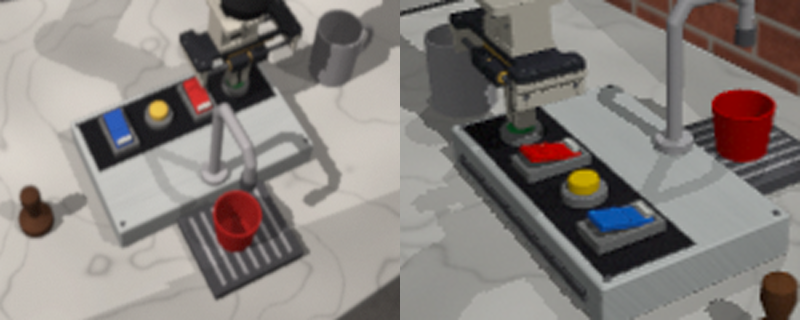

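The green key is held nearly flush in its collar at about (520,130) in the right crop. Both rockers are on, and the cup, jug and tamper haven't moved.

```bash
python3 -c "
from plant import *
print(close_job())"
```

```text
the job is handed in; nothing more can be done
None
```

I pressed blue, then red, fully down, and handed the job in at about 12 s with the green key held against its stop at about 12.5 N; the yellow key, cup, jug and tamper were left alone, and the judge's verdict was not returned.

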